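# Charge the glaze mill jar and clamp its lid down

### The job

Get the mill jar ready for the rollers: put the tan lump of sintered frit into the jar, on top of the grinding pebbles, and set the porcelain lid on the rim so that it sits fully home and level - lower it on, do not let it drop. Then swing the clamp bar over and press it down until it lies level in its fork, with its rubber foot pressing on the lid. Leave the teal glaze jar, the beige glaze jar and the tea bowl where they stand.

Things in the scene. Friction and masses are not known exactly. Their poses are not given: they have to be found in the camera images.
- mill_jar: white porcelain mill jar, 136 mm across, fixed upright in a metal yoke. Origin: centre of its underside on the table, z up. Round mouth 100 mm inside; rim 120 mm outside, 104 mm up. The yoke's two uprights, 30 mm wide, stand at its own y = -80 and +80 mm and end in ears 166 mm up: the clamp bar is hinged between those at y = -80 mm, those at +80 mm are the fork, 22 mm wide, that it drops into.
- jar_rim (a point): centre of the jar's mouth, level with the rim top, 104 mm above the table; axes as the jar's
- jar_bed (a point): centre of the bed of white grinding pebbles in the jar, 70 mm below the rim; loads rest on it
- clamp_hinge (a point): hinge axis of the clamp bar, 156 mm above the table at y = -80 mm of the jar; the axis runs along the jar's x
- clamp_bar (a joint): angle of the clamp bar (rad): 0 = closed, level across the jar towards its +y, in the fork; positive = raised; about 2 = open, leaning back past upright away from the mouth. Flat metal bar 18 mm wide, 8 mm thick. Stiff hinge: it stays where it is left, takes about 4 N at the end to push, up to 6 N in the last 3 degrees, where the sprung foot meets the lid.
- bar_grip (a point): middle of the round black grip (17 mm thick, 30 mm long) at the bar's free end, 180 mm from the hinge axis. Closed, it lies outside the fork, 100 mm from the jar's axis and 156 mm above the table. Its y axis points along the bar away from the hinge, its z axis up when the bar is closed.
- clamp_foot: black rubber foot, 22 mm across, on a short sprung spindle under the bar, 80 mm from the hinge; it yields up to 6 mm. Origin: centre of its lower face. Closed over a seated lid it is pushed in about 3 mm by the lid's boss.
- jar_lid: white porcelain lid, 116 mm across, 46 mm high, 0.2 to 0.4 kg, right way up on the table. Origin: centre of the underside of its spigot, z up. Spigot 95 mm across (91 at the bottom), 8 mm deep, enters the mouth; flange with black gasket 8 to 18 mm above the origin; on top a round boss 30 mm across, from 18 to 46 mm, to lift it by. Seated, the gasket rests on the rim, the origin 8 mm below it.
- lid_boss (a point): centre of the flat top of the lid's boss
- frit_lump: tan, rough, porous lump of sintered frit, 48 x 61 x 40 mm along its own x, y, z, 0.05 to 0.1 kg. Origin: centre of its underside; z up as it lies on the table. Best grasped across its x.
- teal_jar: bystander: teal plastic glaze jar with a white screw cap, 57 mm across, 77 mm high; origin under its centre
- beige_jar: bystander: beige plastic glaze jar with a white screw cap, 57 mm across, 77 mm high; origin under its centre
- tea_bowl: bystander: cream tea bowl, 99 mm across, 61 mm high; origin under its centre
Things that resemble listed ones, but are neither listed nor needed, are in the scene too. What is shaped like the frit_lump but purple is not meant.

How it is judged:
By the outcome, as a careful person would: the job done as asked, in the order asked, and still so for the second after the job is handed in, with the robot touching nothing.
It also fails if it takes over 72 s, if anything falls off the work surface, if the arm or the gripper's body presses on something with over 40 N, if the wrist force passes 120 N, or if a joint passes its speed limit or range.

### The arm

A 6-joint arm with a two-finger parallel gripper is mounted at the origin on a cart in front of the work surface, level with it; the furniture and walls round the work are solid. World frame = base frame: x ahead of the robot, y to its left, z up, the work surface at z = 0. Lengths are in mm, angles in degrees, forces in N, time in s.
With the tool pointing down it reaches from about 350 to 850 mm from the base axis. Payload 8.1 kg.
Tool frame: the origin (TCP) lies at the very end of the fingers, on their centre line; the grasp point (between the pads) lies 19 mm behind it; z points along the fingers, y is the line along which they close (so a half turn about z gives the same grasp; the last joint's range is limited). The gripper opens to 85 mm and grips with 20 to 120 N. Pads are 22 mm wide; open, the fingers measure 114 mm over their backs; the gripper's body (76 mm by 85 mm) begins 54 mm behind the grasp point. The pads swing forward as they close: fully open they stand 13 mm farther back than shut.
Start: joints at [-80.008, 7.471, 85.268, -0, 87.261, -4.893], TCP at [154.153, -579.864, 192.792] pointing down, gripper open.
Joint ranges: [-169.43, 169.43], [-51.17, 129.36], [1.28, 143.12], [-76.62, 256.62], [0, 156.53], [-152.29, 152.29]. Speed limits (degrees/s): [136.94, 136.94, 159.86, 180, 180, 180].

### API

Orientations are given as [roll, pitch, yaw] about the fixed x, y, z axes, in that order (R = Rz(yaw) Ry(pitch) Rx(roll)).
In Python, from bench import * gives the robot as it stands.
- The arm moves only by the tool play_rows, never from a script. Its argument "increments" is a list of rows, each a list of 3 entries, a list of its own where there are three numbers: the gripper's target within -1 to 1 (fully open at 1, half-way at 0, shut at -1), then the shift along the tool's x, y, z in mm, then the turn about the tool's z in rad. A call has 1 to 12 rows; each row shifts and turns the commanded pose from where the row before left it, along the tool's axes as they then stand; what a row does not reach is not made up. A row lasts 1/12 s, in which the tool goes at most 41.7 mm and 7.16 degrees, less where a joint would pass 70% of its speed; a pose out of reach is approached as far as the arm can. A call is refused whole if a number of a shift passes 41.7 or a number of a turn 0.125, either way. A call with a gripper value outside its range is refused whole. The fingers move at their own pace and stop on an object; "force" is the grip in N (left out, the last holds). Time passes only in rows, so rows that do not move let the fingers close. It gives the time, the measured TCP pose, the force, the opening and the grip force at its end, in the units of the state.
- sense(): the state, without advancing time (a new reading comes with each control period).
- snapshot(name): name is "scene" or "top"; returns a dict with "color" (420x560x3 uint8, red, green, blue), "intrinsics" (3x3 intrinsics, pixels), "world_from_camera" (4x4, takes a point from camera to world coordinates). Camera axes: x right, y down, z forward; pixel columns grow to the right and rows downward; lengths in mm; the calibration is good to about 2 mm. A picture is of the moment at which its call begins. There is no depth.
- hand_in(): hands the job in; it is judged then, once.
Trained networks look in a picture, given as the dict that the camera call returned (one of the last four; its "shot" number tells which), for a name from the list of things; names that differ only in an ending like _2 or _b are one class to them, and where a whole thing is asked for, a point or a joint stands for the part that bears it (a point fixed in the world has none). Each returns a list of dicts, best first, with "p" (0 to 1); they miss things now and then, are a little off and sometimes report something else, mostly with a low value. They report only what shows in the picture. A call takes as long as a camera call. They do not tell look-alikes from the thing itself.
- find_in(query, picture): "xyz" ([x, y, z] in mm, in the coordinates of the camera as it stood for that picture, good to about 4 mm: the middle of the surface that is visible of it).
- regions_of(query, picture): "mask" (420x560 bool, what is visible of it).
- pinpoint(query, picture): "xyz" ([x, y, z] in mm, in the coordinates of the camera as it stood for that picture, good to about 4 mm: a listed point, or the origin of a listed thing).
The state is a dict: "time": time; "joint_pos": joint angles; "qd": joint speeds; "joint_efforts": joint torques, N m; "tool_pos": TCP position; "tcp_rot": TCP orientation; "ft_force": force on the tool from outside, world axes, zero at the start; "wrist_torque": the same for the moment, N m; "finger_gap": finger opening in mm; "grip_force": force on a finger pad.
Only numpy, scipy, OpenCV 4.12 (cv2) and the standard library are available. Lean on these libraries where they do the work, as an engineer would, in place of code of your own. Each camera call takes 0.05 s, during which the arm holds its last target. There are 200 camera calls.

## Working session

There is one attempt and no reset: what is moved stays moved. The work goes in short steps, Python scripts to look and compute and a tool call to move; the robot and the scene stay as the last step left them, time stands still between calls to the robot, and variables do not carry over. Pictures are saved under pics/ and viewed, at most 10 in all, crops included, and the job is handed in when it is done.

Besides the shell and the picture viewer there is one more tool, called after "Emit:" as name(argument=value, ...), one argument or row to a line, values as JSON. play_rows: Moves the arm, as the interface text tells. Its arguments: {"type":"object","properties":{"increments":{"type":"array","items":{"type":"array"}},"force":{"type":"number"}},"required":["increments"]}

```bash
mkdir -p pics; cat > h.py <<'E'
from bench import *
import numpy as np, cv2
def w(p,s): return (s["world_from_camera"]@np.r_[np.array(p,float),1])[:3]
def save(s,n): cv2.imwrite("pics/"+n+".png",s["color"][:,:,::-1])
E
python3 - <<'E'
from h import *
print(sense())
for cam in ("scene","top"):
    s=snapshot(cam); save(s,cam+"0"); print(cam, s["world_from_camera"][:3,3].round())
    for q in ["mill_jar","jar_rim","jar_bed","clamp_hinge","bar_grip","clamp_foot","jar_lid","lid_boss","frit_lump","teal_jar","beige_jar","tea_bowl"]:
        print(q,[(w(d["xyz"],s).round().tolist(),round(d["p"],2)) for d in pinpoint(q,s)[:3]])
E
```

```text
{'time': 0.0, 'joint_pos': array([-8.00067653e+01,  7.51599758e+00,  8.53289948e+01, -1.22313803e-03,
        8.72609552e+01, -4.89406640e+00]), 'qd': array([-0.02509339, -0.0625495 , -0.02263809, -0.05325806,  0.04824764,
        0.00625763]), 'joint_efforts': array([-9.97178977e-04, -5.69409907e+01, -5.00541580e+01, -1.96340311e-04,
        1.51580293e-02,  2.36025318e-05]), 'tool_pos': array([ 154.04695915, -579.25027287,  191.73794458]), 'tcp_rot': array([-1.79894334e+02, -7.82160523e-03,  1.48873535e+01]), 'ft_force': array([0.09318499, 0.85329329, 0.49751456]), 'wrist_torque': array([ 0.02238021, -0.0436603 , -0.03030123]), 'grip_force': 0.0, 'finger_gap': 85.71380740435063}
scene [ 57. 717. 694.]
mill_jar [([523.0, -204.0, -1.0], 0.55)]
jar_rim [([519.0, -206.0, 104.0], 0.58)]
jar_bed [([520.0, -209.0, 33.0], 0.82), ([529.0, -302.0, 236.0], 0.62)]
clamp_hinge [([527.0, -283.0, 155.0], 0.69), ([529.0, -306.0, 234.0], 0.61)]
bar_grip [([540.0, -363.0, 318.0], 0.61)]
clamp_foot [([532.0, -308.0, 233.0], 0.49)]
jar_lid [([599.0, 27.0, 3.0], 0.72)]
lid_boss [([604.0, 27.0, 50.0], 0.63)]
frit_lump [([482.0, 188.0, -0.0], 0.77), ([318.0, -121.0, -1.0], 0.61)]
teal_jar [([679.0, -63.0, 3.0], 0.83)]
beige_jar []
tea_bowl [([680.0, 152.0, 2.0], 0.67)]
top [ 398.  -85. 1536.]
mill_jar [([520.0, -210.0, 0.0], 0.74), ([602.0, 27.0, -2.0], 0.6)]
jar_rim [([521.0, -206.0, 105.0], 0.73)]
jar_bed [([520.0, -209.0, 35.0], 0.76), ([682.0, -357.0, 1.0], 0.65)]
clamp_hinge [([535.0, -284.0, 153.0], 0.8)]
bar_grip [([536.0, -364.0, 320.0], 0.9)]
clamp_foot [([533.0, -307.0, 236.0], 0.43)]
jar_lid [([601.0, 27.0, -4.0], 0.59)]
lid_boss [([599.0, 26.0, 41.0], 0.84)]
frit_lump [([488.0, 185.0, -2.0], 0.71), ([326.0, -118.0, -5.0], 0.61)]
teal_jar [([684.0, -66.0, -4.0], 0.7)]
beige_jar [([682.0, -357.0, 4.0], 0.58)]
tea_bowl [([683.0, 154.0, 0.0], 0.64)]
```

View pics/scene0.png

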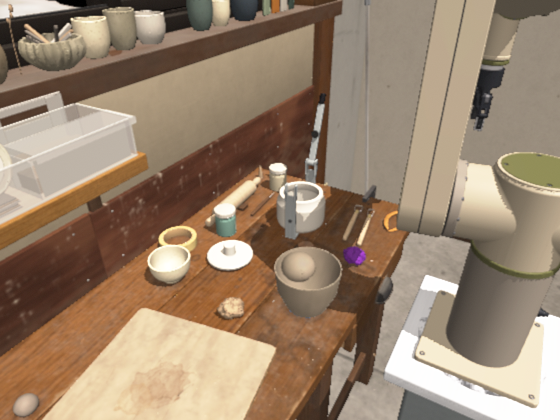

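View pics/top0.png

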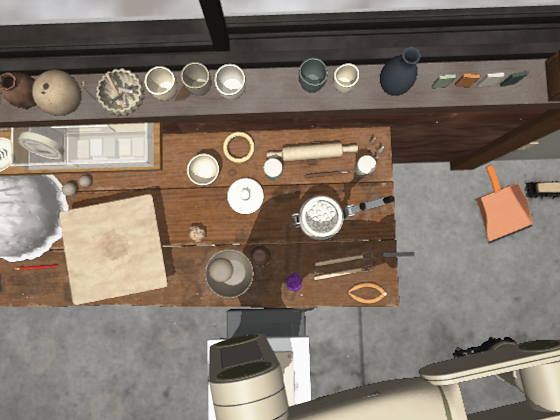

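The scene picture shows the tan lump at (232,308), lid (230,254), jar (301,205), purple decoy (355,256). In the top picture the lump is at (198,232), the lid (245,196), the jar mouth (320,216), with the bar leaning out to the right to (390,200). The networks agree. Next I need the lump's and the jar's yaw.

```bash
python3 - <<'E'
from h import *
crops=[]
def ray(s,u,v,z):
    K=s["intrinsics"];M=s["world_from_camera"]
    d=M[:3,:3]@np.linalg.inv(K)@[u,v,1];o=M[:3,3];return o+d*(z-o[2])/d[2]
for cam,(cx,cy) in (("scene",(232,308)),("top",(198,232))):
    s=snapshot(cam)
    for q,z in (("frit_lump",20),("jar_lid",18)):
      for d in regions_of(q,s)[:2]:
        m=d["mask"]; c=cv2.findContours(m.astype(np.uint8),0,1)[0]; c=max(c,key=len).reshape(-1,2)
        P=np.array([ray(s,u,v,z)[:2] for u,v in c],np.float32)
        print(cam,q,round(d["p"],2),m.sum(),P.mean(0).round(),cv2.minAreaRect(P))
    r=22; c=s["color"][cy-r:cy+r,cx-r:cx+r,::-1]
    crops.append(cv2.resize(c,(396,396),interpolation=cv2.INTER_CUBIC))
    # warp to ground at z=20 : rows -x, cols -y, 10px/mm.. 
    for q in ["clamp_hinge","bar_grip","jar_rim"]:
        print(q,[(w(d["xyz"],s).round(1).tolist(),round(d["p"],2)) for d in pinpoint(q,s)[:1]])
cv2.imwrite("pics/l.png",np.hstack(crops))
E
```

```text
scene frit_lump 0.85 467 [485. 186.] ((487.5588073730469, 185.83892822265625), (54.99576950073242, 66.93991088867188), 38.5120964050293)
scene frit_lump 0.67 282 [ 321. -117.] ((320.31097412109375, -117.14904022216797), (52.731449127197266, 64.75700378417969), 29.60995101928711)
scene jar_lid 0.86 1094 [597.  34.] ((597.9691162109375, 33.220516204833984), (113.1109619140625, 118.29302215576172), 29.613323211669922)
clamp_hinge [([600.3, 28.4, 1.7], 0.6)]
bar_grip [([545.0, -363.4, 319.4], 0.9)]
jar_rim [([517.9, -206.4, 104.1], 0.61)]
top frit_lump 0.75 201 [ 322. -120.] ((323.74066162109375, -120.96527099609375), (43.80354690551758, 49.64892578125), 88.30986785888672)
top frit_lump 0.73 173 [486. 183.] ((484.47503662109375, 182.2593536376953), (47.65315246582031, 42.90998840332031), 69.95018768310547)
top jar_lid 0.57 979 [601.  25.] ((600.29638671875, 24.537254333496094), (111.99029541015625, 109.38298034667969), 88.15859985351562)
clamp_hinge [([532.8, -286.2, 153.7], 0.57)]
bar_grip [([534.6, -365.2, 320.3], 0.86)]
jar_rim [([522.5, -205.0, 104.4], 0.92)]
```

View pics/l.png

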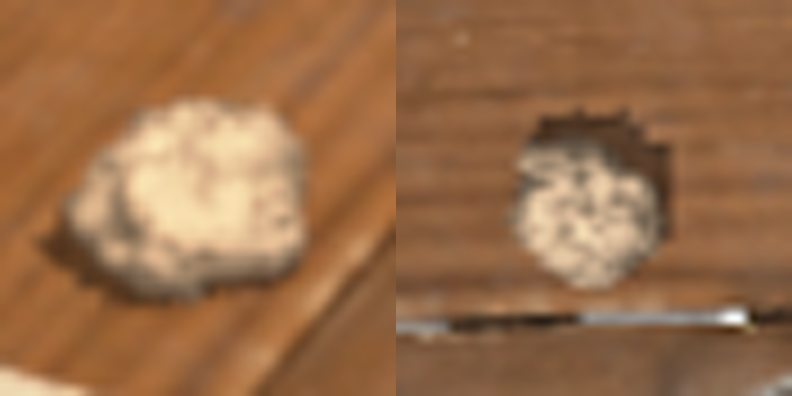

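The lump's long axis runs at about +40° in world, so the tool yaw should be 40. First I'll rise and turn, then travel.

Emit:
play_rows(
  increments=[
    [1,[0,0,-17],-0.1095],
    [1,[0,0,-17],-0.1095],
    [1,[0,0,-17],-0.1095],
    [1,[0,0,-17],-0.1095],
    [1,[34,-17,0],0],
    [1,[34,-17,0],0],
    [1,[34,-17,0],0],
    [1,[34,-17,0],0],
    [1,[34,-17,0],0],
    [1,[34,-17,0],0],
    [1,[34,-17,0],0],
    [1,[34,-17,0],0],
  ],
)

```text
time: 2.9
tool_pos: [275.5, -299.3, 260.9]
tcp_rot: [180.0, -0.0, 40.0]
ft_force: [1.3, -0.2, -0.2]
finger_gap: 85.3
grip_force: 0.0
```

Emit:
play_rows(
  increments=[
    [1,[34,-17,0],0],
    [1,[34,-17,0],0],
    [1,[34,-17,0],0],
    [1,[34,-17,0],0],
    [1,[34,-17,0],0],
    [1,[34,-17,0],0],
    [1,[34,-17,0],0],
    [1,[34,-17,0],0],
    [1,[34,-17,0],0],
    [1,[34,-17,0],0],
    [1,[34,-17,0],0],
    [1,[34,-17,0],0],
  ],
)

```text
time: 3.9
tool_pos: [457.2, 119.7, 261.0]
tcp_rot: [180.0, -0.0, 40.0]
ft_force: [0.7, -1.2, 0.4]
finger_gap: 85.6
grip_force: 0.0
```

```bash
cat >> h.py <<'E'
def go(x,y,z=None,yaw=None):
    "remaining shift in present tool axes to a world target"
    st=sense(); p=st["tool_pos"]; a=np.radians(st["tcp_rot"][2]); a0=a
    print("t",round(st["time"],2),"pos",p.round(1),"rot",st["tcp_rot"].round(2),"F",st["ft_force"].round(1),"gap",round(st["finger_gap"],1),"grip",round(st["grip_force"],1))
    if yaw is not None: print("turn first",round(a-np.radians(yaw),4)); a=np.radians(yaw)
    d=np.array([x,y,p[2] if z is None else z])-p
    t=np.array([np.cos(a)*d[0]+np.sin(a)*d[1],np.sin(a)*d[0]-np.cos(a)*d[1],-d[2]])
    print("shift",t.round(1),"rows",round(np.linalg.norm(t)/40,1))
E
python3 -c "
from h import *
go(486,184,100,40)"
```

```text
t 3.9 pos [457.2 119.7 261. ] rot [ 1.7997e+02 -4.0000e-02  4.0010e+01] F [ 0.7 -1.2  0.4] gap 85.6 grip 0.0
turn first 0.0001
shift [ 63.4 -30.7 161. ] rows 4.4
```

Emit:
play_rows(
  increments=[
    [1,[21,-10,25],0],
    [1,[21,-10,30],0],
    [1,[21,-11,30],0],
    [1,[0,0,35],0],
    [1,[0,0,35],0],
    [1,[0,0,30],0],
    [1,[0,0,30],0],
    [1,[0,0,20],0],
    [1,[0,0,12],0],
    [1,[0,0,7],0],
    [1,[0,0,0],0],
  ],
)

```text
time: 4.82
tool_pos: [484.4, 181.6, 5.8]
tcp_rot: [-180.0, 0.1, 40.0]
ft_force: [-0.4, 0.0, 0.2]
finger_gap: 85.4
grip_force: 0.0
```

Emit:
play_rows(
  force=30,
  increments=[
    [-1,[0,0,0],0],
    [-1,[0,0,0],0],
    [-1,[0,0,0],0],
    [-1,[0,0,0],0],
    [-1,[0,0,0],0],
    [-1,[0,0,0],0],
    [-1,[0,0,0],0],
    [-1,[0,0,0],0],
    [-1,[0,0,0],0],
    [-1,[0,0,0],0],
  ],
)

```text
time: 5.65
tool_pos: [485.0, 181.8, 6.7]
tcp_rot: [-180.0, 0.0, 40.0]
ft_force: [-0.2, -0.2, -0.4]
finger_gap: -0.2
grip_force: 0.0
```

```bash
python3 - <<'E'
from h import *
s=snapshot("scene"); c=s["color"][250:370,152:312,::-1]; 
cv2.imwrite("pics/g.png",cv2.resize(c,(640,480),interpolation=cv2.INTER_CUBIC))
go(520,-206,240,8)
E
```

```text
t 5.7 pos [485.1 181.8   6.8] rot [-1.800e+02  1.000e-02  3.998e+01] F [-0.2 -0.8  0.3] gap 0.0 grip 0.0
turn first 0.5581
shift [ -19.4  388.9 -233.2] rows 11.3
```

View pics/g.png

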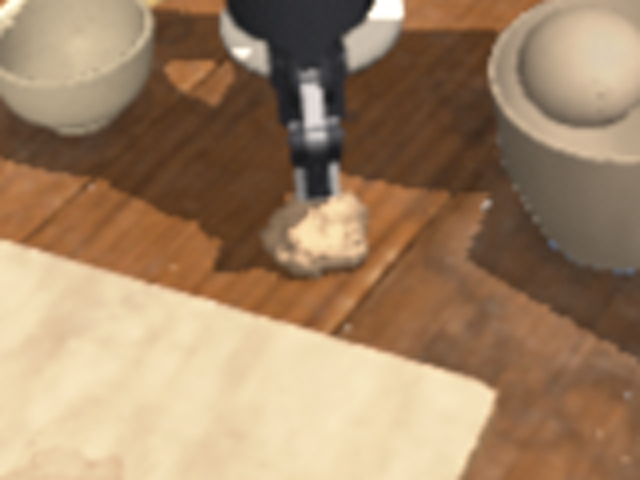

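The fingers are shut empty: the lump, at crop (318,235), shows in front of them. I'll locate it again.

```bash
cat >> h.py <<'E'
def px(s,p):
    q=np.linalg.inv(s["world_from_camera"])@np.r_[p,1]; q=s["intrinsics"]@q[:3]; return (q[:2]/q[2]).round(1)
E
python3 - <<'E'
from h import *
for cam in ("scene","top"):
    s=snapshot(cam)
    for f in (pinpoint,find_in):
        print(cam,[(w(d["xyz"],s).round().tolist(),round(d["p"],2)) for d in f("frit_lump",s)[:2]])
    print("tcp px",px(s,sense()["tool_pos"]))
    for d in regions_of("frit_lump",s)[:2]:
        v,u=np.nonzero(d["mask"]); print("mask",u.mean(),v.mean(),u.min(),u.max(),v.min(),v.max(),d["p"])
    for x in ([486,184,0],[486,184,40]): print(px(s,x))
E
```

```text
scene [([319.0, -121.0, -2.0], 0.86), ([481.0, 186.0, 0.0], 0.72)]
scene [([317.0, -112.0, 27.0], 0.86), ([478.0, 195.0, 29.0], 0.76)]
tcp px [232.1 310.4]
mask 230.65139949109414 307.75318066157763 218 242 298 318 0.56
mask 353.4907975460123 254.62576687116564 343 364 246 264 0.55
[231.3 313.1]
[230.2 299.7]
top [([324.0, -120.0, -2.0], 0.61), ([491.0, 185.0, -6.0], 0.49)]
top [([324.0, -119.0, 26.0], 0.55), ([597.0, 25.0, 18.0], 0.46)]
tcp px [197.4 233.7]
mask 294.00956937799043 282.23444976076553 287 301 273 291 0.54
[197.1 233.5]
[194.9 232.9]
```

Emit:
play_rows(
  increments=[
    [-1,[0,0,-15],0],
    [-1,[0,0,-35],0],
    [-1,[0,0,-35],0],
    [-1,[0,0,-35],0],
    [1,[0,0,0],0],
  ],
)

```text
time: 6.52
tool_pos: [489.8, 183.1, 135.3]
tcp_rot: [179.7, -0.6, 40.0]
ft_force: [0.9, 0.3, 1.2]
finger_gap: 10.5
grip_force: 0.0
```

```bash
python3 - <<'E'
from h import *
print(sense()["tool_pos"],sense()["finger_gap"])
C=[]
for cam in ("scene","top"):
    s=snapshot(cam)
    for f in (pinpoint,find_in):
        print(cam,[(w(d["xyz"],s).round().tolist(),round(d["p"],2)) for d in f("frit_lump",s)[:2]])
    for d in regions_of("frit_lump",s)[:2]:
        v,u=np.nonzero(d["mask"]); print("mask",u.mean(),v.mean(),u.min(),u.max(),v.min(),v.max(),d["p"])
    cx,cy=(232,300) if cam=="scene" else (198,232); r=36
    C.append(cv2.resize(s["color"][cy-r:cy+r,cx-r:cx+r,::-1],(396,396),interpolation=cv2.INTER_CUBIC))
cv2.imwrite("pics/l2.png",np.hstack(C))
E
```

```text
[489.82099568 183.10996504 135.29181383] 10.543875866477492
scene [([320.0, -121.0, 1.0], 0.8), ([486.0, 187.0, 2.0], 0.58)]
scene [([477.0, 194.0, 28.0], 0.94), ([315.0, -112.0, 27.0], 0.64)]
mask 353.63174603174605 254.72063492063492 343 364 246 264 0.75
mask 230.62442396313364 306.9769585253456 217 243 296 317 0.68
top [([322.0, -119.0, -0.0], 0.56), ([490.0, 185.0, -4.0], 0.44)]
top [([484.0, 173.0, 30.0], 0.7), ([321.0, -121.0, 28.0], 0.58)]
mask 294.04700854700855 282.6709401709402 287 301 273 292 0.74
mask 199.09302325581396 234.24418604651163 193 206 226 242 0.56
```

View pics/l2.png

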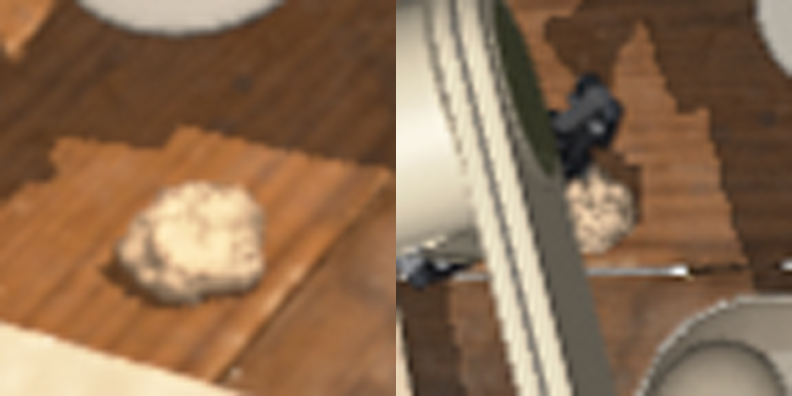

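```bash
python3 - <<'E'
from h import *
st=sense(); p=st["tool_pos"]; print(p,st["finger_gap"],st["joint_pos"].round(2))
C=[]
for cam in ("scene","top"):
    s=snapshot(cam); im=s["color"][:,:,::-1].copy()
    P=[px(s,p+[0,0,h]) for h in (0,19,73,150)]; print(cam,P)
    c=np.array(P[0]).astype(int); r=60
    x0,y0=c[0]-r,c[1]-r
    crop=cv2.resize(im[y0:y0+2*r,x0:x0+2*r],(400,400),interpolation=cv2.INTER_CUBIC); k=400/120
    for q,col in zip(P,((0,0,255),(0,255,0),(255,0,0),(255,0,255))): cv2.circle(crop,tuple(int(v) for v in ((q-[x0,y0])*k)),4,col,1)
    C.append(crop)
cv2.imwrite("pics/l3.png",np.hstack(C))
E
```

```text
[484.02713559 181.54024422 125.14601529] 69.77544163488169 [ 14.87  -2.84 103.     0.    80.    64.89]
scene [array([229. , 268.7]), array([228.4, 261.4]), array([226.6, 239.7]), array([223.8, 206.1])]
top [array([190.5, 232. ]), array([189.3, 231.6]), array([185.6, 230.6]), array([179.8, 228.9])]
```

View pics/l3.png

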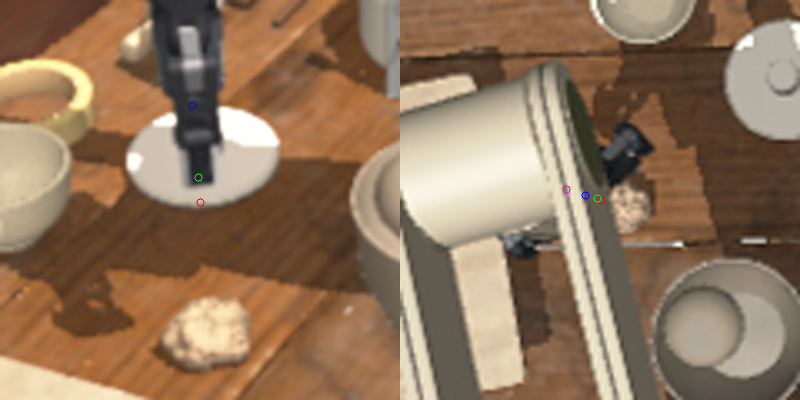

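The lump has not moved. In the scene picture the fingertip, at crop (200,185), shows about 12 px above the predicted point. The tip seems to sit roughly 30 mm higher than the state says, so it closed above the lump. I'll shut the fingers in the air and measure this.

Emit:
play_rows(
  increments=[
    [-1,[0,0,0],0],
    [-1,[0,0,0],0],
    [-1,[0,0,0],0],
    [-1,[0,0,0],0],
    [-1,[0,0,0],0],
    [-1,[0,0,0],0],
    [-1,[0,0,0],0],
    [-1,[0,0,0],0],
    [-1,[0,0,0],0],
    [-1,[0,0,0],0],
  ],
)

```text
time: 7.85
tool_pos: [485.1, 181.8, 126.8]
tcp_rot: [-180.0, -0.0, 40.0]
ft_force: [-0.6, -0.9, -0.7]
finger_gap: 0.1
grip_force: 0.0
```

```bash
python3 - <<'E'
from h import *
st=sense(); p=st["tool_pos"]; print(p,st["tcp_rot"],st["finger_gap"])
s=snapshot("scene"); im=s["color"][:,:,::-1].copy()
c=px(s,p).astype(int); k=8
x0,y0=c[0]-37,c[1]-50
crop=cv2.resize(im[y0:y0+75,x0:x0+75],None,fx=k,fy=k,interpolation=cv2.INTER_CUBIC)
for h in range(0,80,10):
    q=(px(s,p+[0,0,h])+.5-[x0,y0])*k
    cv2.line(crop,(int(q[0])+30,int(q[1])),(int(q[0])+60,int(q[1])),(0,0,255) if h==0 else (0,255,0),1)
cv2.imwrite("pics/l4.png",crop)
E
```

```text
[485.11933548 181.82131034 126.81842853] [-1.79999761e+02 -3.50402145e-03  3.99812573e+01] 0.057848407601885796
```

View pics/l4.png

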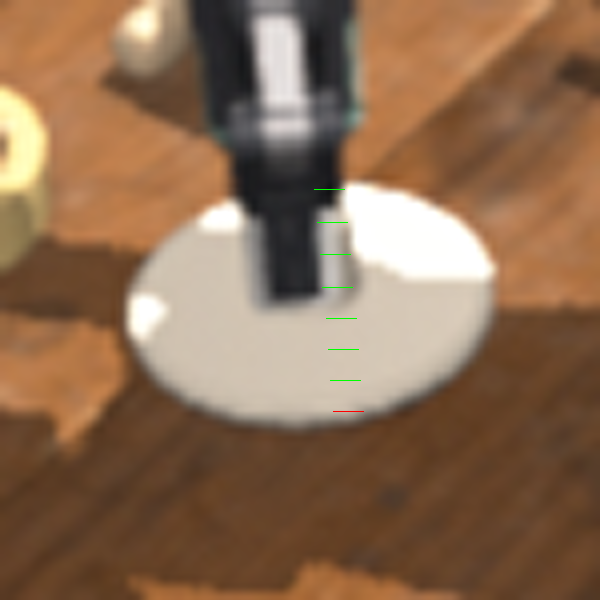

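The tip shows at the +35 mm tick (crop (290,300)), so the true tip is about 34 mm above the reported z. I'll descend by that much more, watching the force.

Emit:
play_rows(
  increments=[
    [1,[0,0,0],0],
    [1,[0,0,0],0],
    [1,[0,0,0],0],
    [1,[0,0,0],0],
    [1,[0,0,0],0],
    [1,[0,0,35],0],
    [1,[0,0,35],0],
    [1,[0,0,30],0],
    [1,[0,0,20],0],
    [1,[0,0,12],0],
    [1,[0,0,8],0],
    [1,[0,0,0],0],
  ],
)

```text
time: 8.9
tool_pos: [484.2, 181.6, -14.5]
tcp_rot: [-179.9, 0.1, 40.0]
ft_force: [-0.2, 0.3, -0.1]
finger_gap: 85.5
grip_force: 0.0
```

Emit:
play_rows(
  increments=[
    [1,[0,0,5],0],
    [1,[0,0,5],0],
    [1,[0,0,3],0],
    [1,[0,0,0],0],
  ],
)

```text
time: 9.23
tool_pos: [485.3, 181.9, -26.2]
tcp_rot: [180.0, -0.0, 40.0]
ft_force: [-0.1, 0.1, -0.2]
finger_gap: 85.3
grip_force: 0.0
```

Emit:
play_rows(
  force=30,
  increments=[
    [-1,[0,0,0],0],
    [-1,[0,0,0],0],
    [-1,[0,0,0],0],
    [-1,[0,0,0],0],
    [-1,[0,0,0],0],
    [-1,[0,0,0],0],
    [-1,[0,0,0],0],
    [-1,[0,0,0],0],
  ],
)

```text
time: 9.9
tool_pos: [485.5, 182.1, -25.4]
tcp_rot: [180.0, -0.0, 40.0]
ft_force: [-2.0, -0.0, 5.2]
finger_gap: 46.5
grip_force: 30.6
```

Gripped at 46.5 mm, as the lump's x demands. Now lift and turn, then carry it over the jar.

Emit:
play_rows(
  increments=[
    [-1,[0,0,-20],0],
    [-1,[0,0,-36],0.1117],
    [-1,[0,0,-38],0.1117],
    [-1,[0,0,-38],0.1117],
    [-1,[0,0,-38],0.1117],
    [-1,[0,0,-38],0.1117],
    [-1,[0,0,0],0],
    [-1,[-2,36,0],0],
    [-1,[-2,36,0],0],
    [-1,[-2,36,0],0],
    [-1,[-2,36,0],0],
    [-1,[-2,36,0],0],
  ],
)

```text
time: 10.9
tool_pos: [499.9, 0.6, 181.6]
tcp_rot: [180.0, -0.0, 8.0]
ft_force: [1.6, 0.7, -1.1]
finger_gap: 46.4
grip_force: 31.4
```

Emit:
play_rows(
  increments=[
    [-1,[-2,36,0],0],
    [-1,[-2,36,0],0],
    [-1,[-2,36,0],0],
    [-1,[-2,36,0],0],
    [-1,[-2,36,0],0],
    [-1,[0,29,0],0],
    [-1,[0,0,0],0],
    [-1,[0,0,0],0],
  ],
)

```text
time: 11.57
tool_pos: [518.9, -207.7, 181.1]
tcp_rot: [-180.0, 0.0, 7.8]
ft_force: [0.3, 1.3, -0.5]
finger_gap: 46.3
grip_force: 31.5
```

```bash
python3 - <<'E'
from h import *
go(520,-206,12,8)
C=[]
for cam in ("scene","top"):
    s=snapshot(cam)
    for q in ("frit_lump","jar_rim","mill_jar","clamp_hinge"): print(cam,q,[(w(d["xyz"],s).round().tolist(),round(d["p"],2)) for d in pinpoint(q,s)[:2]])
    cx,cy=(300,170) if cam=="scene" else (320,216); r=50
    C.append(cv2.resize(s["color"][cy-r:cy+r,cx-r:cx+r,::-1],(400,400),interpolation=cv2.INTER_CUBIC))
cv2.imwrite("pics/j.png",np.hstack(C))
E
```

```text
t 11.57 pos [ 518.9 -207.7  181.1] rot [-1.7997e+02  4.0000e-02  7.8400e+00] F [ 0.3  1.3 -0.5] gap 46.3 grip 31.5
turn first -0.0028
shift [  1.3  -1.6 169.1] rows 4.2
scene frit_lump [([321.0, -120.0, -2.0], 0.89), ([540.0, -363.0, 321.0], 0.56)]
scene jar_rim [([521.0, -202.0, 104.0], 0.84)]
scene mill_jar [([519.0, -205.0, -3.0], 0.57), ([521.0, -207.0, 104.0], 0.36)]
scene clamp_hinge [([528.0, -285.0, 155.0], 0.6)]
top frit_lump []
top jar_rim [([524.0, -207.0, 104.0], 0.93)]
top mill_jar [([519.0, -209.0, -3.0], 0.77)]
top clamp_hinge []
```

View pics/j.png

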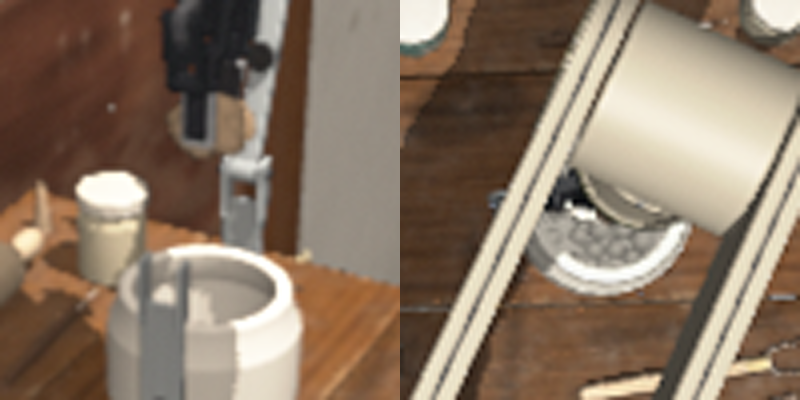

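The lump hangs in the gripper at crop (205,130), above the jar. Lower it into the jar.

Emit:
play_rows(
  increments=[
    [-1,[1,-2,20],0],
    [-1,[0,0,30],0],
    [-1,[0,0,30],0],
    [-1,[0,0,30],0],
    [-1,[0,0,25],0],
    [-1,[0,0,15],0],
    [-1,[0,0,10],0],
    [-1,[0,0,6],0],
    [-1,[0,0,0],0],
    [-1,[0,0,0],0],
  ],
)

```text
time: 12.9
tool_pos: [521.1, -204.5, 17.0]
tcp_rot: [179.9, -0.1, 8.0]
ft_force: [-0.5, 0.2, -1.0]
finger_gap: 46.5
grip_force: 31.5
```

Emit:
play_rows(
  increments=[
    [-1,[0,0,3],0],
    [-1,[0,0,3],0],
    [-1,[0,0,0],0],
  ],
)

```text
time: 13.15
tool_pos: [523.9, -206.1, 15.2]
tcp_rot: [179.7, -0.4, 8.0]
ft_force: [-5.9, 0.5, 26.6]
finger_gap: 46.0
grip_force: 40.8
```

Emit:
play_rows(
  increments=[
    [0.3,[0,0,0],0],
    [0.3,[0,0,0],0],
    [0.3,[0,0,0],0],
    [0.3,[0,0,0],0],
    [0.3,[0,0,0],0],
  ],
)

```text
time: 13.57
tool_pos: [524.7, -206.6, 15.8]
tcp_rot: [179.7, -0.5, 8.0]
ft_force: [-4.4, 1.4, 26.8]
finger_gap: 55.0
grip_force: 26.1
```

Emit:
play_rows(
  increments=[
    [0.3,[0,0,-6],0],
    [0.3,[0,0,-3],0],
    [0.3,[0,0,0],0],
  ],
)

```text
time: 13.82
tool_pos: [520.9, -204.4, 20.0]
tcp_rot: [179.9, -0.1, 8.0]
ft_force: [-0.1, -0.5, 1.6]
finger_gap: 55.5
grip_force: 0.0
```

Emit:
play_rows(
  increments=[
    [0.3,[0,0,-10],0],
    [0.3,[0,0,-25],0],
    [0.3,[0,0,-38],0],
    [0.3,[0,0,-38],0],
    [0.3,[0,0,-38],0],
    [0.3,[0,0,-35],0],
    [1,[0,-36,0],0],
    [1,[0,-36,0],0],
    [1,[0,-36,0],0],
    [1,[0,-36,0],0],
    [1,[0,-36,0],0],
    [1,[0,0,0],0],
  ],
)

```text
time: 14.82
tool_pos: [493.8, -20.3, 202.9]
tcp_rot: [-179.8, 0.0, 8.2]
ft_force: [0.1, -0.9, 0.5]
finger_gap: 85.7
grip_force: 0.0
```

```bash
python3 - <<'E'
from h import *
C=[]
for cam in ("scene","top"):
    s=snapshot(cam)
    for q in ("frit_lump","jar_rim","jar_lid","lid_boss","clamp_hinge"): print(cam,q,[(w(d["xyz"],s).round(1).tolist(),round(d["p"],2)) for d in pinpoint(q,s)[:2]])
    cx,cy=(300,200) if cam=="scene" else (320,216); r=33
    C.append(cv2.resize(s["color"][cy-r:cy+r,cx-r:cx+r,::-1],(400,400),interpolation=cv2.INTER_CUBIC))
cv2.imwrite("pics/j2.png",np.hstack(C))
go(601,26,60,8)
E
```

```text
scene frit_lump [([317.9, -117.1, -3.0], 0.8)]
scene jar_rim [([522.4, -206.7, 104.0], 0.94), ([676.8, -349.4, -1.1], 0.73)]
scene jar_lid [([601.2, 29.4, 0.3], 0.89)]
scene lid_boss [([605.4, 26.4, 48.8], 0.69)]
scene clamp_hinge [([529.3, -283.5, 152.3], 0.71)]
top frit_lump [([324.5, -119.1, -1.5], 0.77), ([527.7, -203.5, 29.8], 0.64)]
top jar_rim [([523.9, -206.1, 104.7], 0.82)]
top jar_lid [([602.1, 27.7, -0.4], 0.6)]
top lid_boss [([602.7, 28.4, 38.6], 0.72)]
top clamp_hinge [([532.9, -284.5, 154.2], 0.84)]
t 15.42 pos [495.  -26.4 202.7] rot [-1.80e+02  1.00e-02  7.92e+00] F [-0.   0.3  0.4] gap 85.6 grip 0.0
turn first -0.0013
shift [112.2 -37.1 142.7] rows 4.6
```

View pics/j2.png

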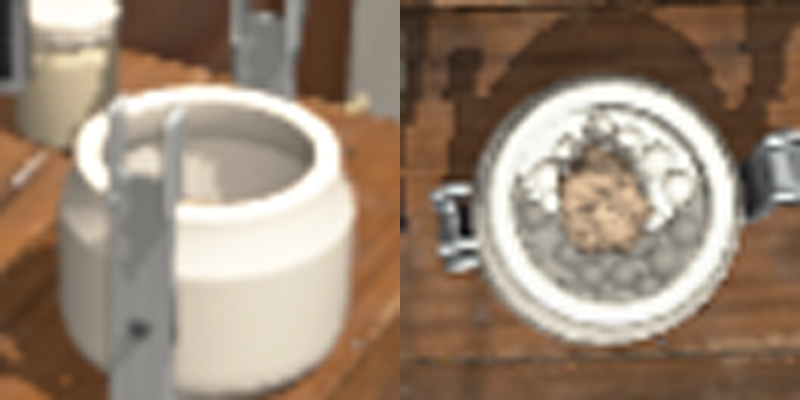

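The lump lies on the pebbles, centred in the mouth (top crop (603,210)). Next I'll refine the jar and lid centres by fitting the projected rim circles to the image edges.

```bash
cat >> h.py <<'E'
def circfit(s,x0,y0,circles,R=10):
    g=cv2.GaussianBlur(cv2.cvtColor(s["color"],cv2.COLOR_RGB2GRAY).astype(np.float32),(0,0),0.8)
    G=np.hypot(cv2.Sobel(g,5,1,0),cv2.Sobel(g,5,0,1)); G=np.minimum(G,np.percentile(G,97))
    M=np.linalg.inv(s["world_from_camera"]);K=s["intrinsics"];t=np.linspace(0,2*np.pi,240)
    V=np.zeros((2*R+1,2*R+1))
    for i,dx in enumerate(range(-R,R+1)):
        for j,dy in enumerate(range(-R,R+1)):
            for r,z in circles:
                P=np.stack([x0+dx+r*np.cos(t),y0+dy+r*np.sin(t),0*t+z,0*t+1]); q=K@(M@P)[:3]; q=(q[:2]/q[2]).astype(np.float32)
                V[i,j]+=cv2.remap(G,q[0][None],q[1][None],1).mean()
    V=cv2.GaussianBlur(V,(0,0),1); i,j=np.unravel_index(V.argmax(),V.shape); return x0+i-R,y0+j-R,round(V.max()/V.mean(),2)
E
python3 - <<'E'
from h import *
for cam in ("scene","top"):
    s=snapshot(cam)
    print(cam,"rim",circfit(s,521,-206,[(60,104)]),circfit(s,521,-206,[(50,104),(60,104)]),"lid",circfit(s,601,27,[(58,18)]),circfit(s,601,27,[(58,18),(15,46)]))
    for q in ("jar_rim","jar_lid","lid_boss"): print(q,[w(d["xyz"],s).round(1).tolist() for d in pinpoint(q,s)[:1]])
E
```

```text
scene rim (np.int64(523), np.int64(-213), np.float64(1.25)) (np.int64(523), np.int64(-215), np.float64(1.17)) lid (np.int64(597), np.int64(33), np.float64(1.66)) (np.int64(598), np.int64(30), np.float64(1.41))
jar_rim [[520.2, -203.7, 103.5]]
jar_lid [[600.0, 27.2, 2.0]]
lid_boss [[603.4, 24.3, 49.6]]
top rim (np.int64(521), np.int64(-208), np.float64(1.22)) (np.int64(522), np.int64(-208), np.float64(1.27)) lid (np.int64(600), np.int64(24), np.float64(1.32)) (np.int64(601), np.int64(24), np.float64(1.2))
jar_rim [[522.6, -206.8, 105.0]]
jar_lid [[599.5, 27.9, -2.0]]
lid_boss [[603.2, 24.8, 41.7]]
```

Emit:
play_rows(
  increments=[
    [1,[28,-9.5,20],0],
    [1,[28,-9.5,25],0],
    [1,[28,-9.5,25],0],
    [1,[28,-9.5,25],0],
    [1,[0,0,30],0],
    [1,[0,0,30],0],
    [1,[0,0,25],0],
    [1,[0,0,16],0],
    [1,[0,0,9],0],
    [1,[0,0,5],0],
    [1,[0,0,0],0],
    [1,[0,0,0],0],
  ],
)

```text
time: 16.82
tool_pos: [601.6, 27.3, -6.0]
tcp_rot: [180.0, -0.1, 8.0]
ft_force: [0.0, -1.1, 0.4]
finger_gap: 85.5
grip_force: 0.0
```

Emit:
play_rows(
  force=20,
  increments=[
    [-0.5,[0,0,0],0],
    [-0.5,[0,0,0],0],
    [-0.5,[0,0,0],0],
    [-0.5,[0,0,0],0],
    [-0.5,[0,0,0],0],
    [-0.5,[0,0,0],0],
    [-0.5,[0,0,0],0],
    [-0.5,[0,0,0],0],
    [-0.5,[0,0,0],0],
  ],
)

```text
time: 17.57
tool_pos: [601.0, 27.4, -6.5]
tcp_rot: [-180.0, -0.0, 8.0]
ft_force: [-2.5, -0.3, 4.9]
finger_gap: 28.5
grip_force: 19.6
```

Emit:
play_rows(
  increments=[
    [0.2,[0,0,0],0],
    [0.2,[0,0,0],0],
    [0.2,[0,0,-2],0],
    [0.2,[0,0,0],-0.12],
    [0.2,[0,0,0],-0.12],
    [0.2,[0,0,0],-0.12],
    [0.2,[0,0,0],-0.12],
    [0.2,[0,0,0],-0.12],
    [0.2,[0,0,0],-0.12],
    [0.2,[0,0,0],-0.12],
    [0.2,[0,0,0],-0.12],
    [0.2,[0,0,0],-0.12],
  ],
)

```text
time: 18.57
tool_pos: [600.5, 27.3, -5.4]
tcp_rot: [-180.0, 0.0, 70.2]
ft_force: [0.8, -0.1, -0.3]
finger_gap: 51.5
grip_force: 0.0
```

Emit:
play_rows(
  increments=[
    [0.2,[0,0,0],-0.12],
    [0.2,[0,0,0],-0.12],
    [0.2,[0,0,0],-0.12],
    [0.2,[0,0,0],-0.12],
    [0.2,[0,0,0],-0.02],
    [0.2,[0,0,2],0],
    [-0.5,[0,0,0],0],
    [-0.5,[0,0,0],0],
    [-0.5,[0,0,0],0],
    [-0.5,[0,0,0],0],
    [-0.5,[0,0,0],0],
    [-0.5,[0,0,0],0],
  ],
)

```text
time: 19.57
tool_pos: [600.6, 27.4, -7.4]
tcp_rot: [-180.0, -0.0, 98.5]
ft_force: [1.1, 0.1, -2.2]
finger_gap: 28.2
grip_force: 20.1
```

Emit:
play_rows(
  force=60,
  increments=[
    [-1,[0,0,0],0],
    [-1,[0,0,0],0],
    [-1,[0,0,0],0],
  ],
)

```text
time: 19.82
tool_pos: [600.7, 27.4, -7.2]
tcp_rot: [180.0, -0.0, 98.5]
ft_force: [-0.7, 0.1, -1.1]
finger_gap: 27.1
grip_force: 59.6
```

Emit:
play_rows(
  increments=[
    [-1,[0,0,-10],0],
    [-1,[0,0,-25],0],
    [-1,[0,0,-35],0],
    [-1,[0,0,-35],0],
    [-1,[0,0,-35],0],
    [-1,[0,0,-30],0],
    [-1,[0,0,-20],0],
    [-1,[0,0,0],0],
  ],
)

```text
time: 20.48
tool_pos: [603.7, 27.3, 189.7]
tcp_rot: [179.5, 0.1, 98.5]
ft_force: [0.2, -0.9, -1.8]
finger_gap: 27.0
grip_force: 59.7
```

Emit:
play_rows(
  increments=[
    [-1,[-15,-7,0],0],
    [-1,[-30,-15,0],0],
    [-1,[-32,-17,0],0],
    [-1,[-32,-17,0],0],
    [-1,[-32,-17,0],0],
    [-1,[-32,-17,0],0],
    [-1,[-30,-15,0],0],
    [-1,[-17,-8,0],0],
    [-1,[0,0,0],0],
    [-1,[0,0,0],0],
    [-1,[0,0,0],0],
  ],
)

```text
time: 21.4
tool_pos: [520.8, -206.2, 181.3]
tcp_rot: [-179.9, -0.1, 98.5]
ft_force: [-0.5, 1.3, -3.8]
finger_gap: 27.0
grip_force: 59.7
```

```bash
python3 - <<'E'
from h import *
go(521.5,-207,None)
for cam in ("scene","top"):
    s=snapshot(cam)
    for q in ("jar_lid","lid_boss","jar_rim"): print(cam,q,[(w(d["xyz"],s).round(1).tolist(),round(d["p"],2)) for d in pinpoint(q,s)[:1]])
E
```

```text
t 21.4 pos [ 520.8 -206.2  181.3] rot [-1.7991e+02 -1.0000e-01  9.8490e+01] F [-0.5  1.3 -3.8] gap 27.0 grip 59.7
shift [-0.9  0.6 -0. ] rows 0.0
scene jar_lid [([518.9, -206.1, 189.0], 0.86)]
scene lid_boss [([522.1, -208.2, 237.2], 0.62)]
scene jar_rim [([521.7, -206.3, 103.1], 0.76)]
top jar_lid [([518.8, -207.5, 187.2], 0.73)]
top lid_boss [([522.1, -208.8, 233.7], 0.94)]
top jar_rim [([521.5, -204.3, 106.6], 0.93)]
```

Emit:
play_rows(
  increments=[
    [-1,[0,0,15],0],
    [-1,[0,0,25],0],
    [-1,[0,0,22],0],
    [-1,[0,0,10],0],
    [-1,[0,0,5],0],
    [-1,[0,0,2],0],
    [-1,[0,0,2],0],
    [-1,[0,0,0],0],
    [-1,[0,0,0],0],
  ],
)

```text
time: 22.55
tool_pos: [522.3, -207.3, 103.1]
tcp_rot: [179.9, 0.1, 98.5]
ft_force: [-0.2, 0.2, -3.4]
finger_gap: 27.0
grip_force: 59.7
```

Emit:
play_rows(
  increments=[
    [-1,[0,0,1.5],0],
    [-1,[0,0,1.5],0],
    [-1,[0,0,1.5],0],
    [-1,[0,0,0],0],
  ],
)

```text
time: 22.88
tool_pos: [521.3, -206.8, 97.0]
tcp_rot: [-180.0, -0.0, 98.5]
ft_force: [-0.0, 0.4, -3.5]
finger_gap: 26.7
grip_force: 59.7
```

Emit:
play_rows(
  increments=[
    [-1,[0,0,1.5],0],
    [-1,[0,0,1.5],0],
    [-1,[0,0,0],0],
  ],
)

```text
time: 23.13
tool_pos: [521.2, -206.8, 93.8]
tcp_rot: [-180.0, -0.0, 98.5]
ft_force: [0.7, -0.6, -3.4]
finger_gap: 26.8
grip_force: 59.7
```

Emit:
play_rows(
  increments=[
    [-1,[0,0,1.5],0],
    [-1,[0,0,1.5],0],
    [-1,[0,0,0],0],
  ],
)

```text
time: 23.38
tool_pos: [521.2, -206.8, 90.9]
tcp_rot: [-180.0, -0.0, 98.5]
ft_force: [-0.4, -0.0, -3.9]
finger_gap: 27.0
grip_force: 59.7
```

Emit:
play_rows(
  increments=[
    [-1,[0,0,1],0],
    [-1,[0,0,1],0],
    [-1,[0,0,0],0],
  ],
)

```text
time: 23.63
tool_pos: [521.3, -206.9, 89.0]
tcp_rot: [-180.0, -0.0, 98.5]
ft_force: [0.4, 0.4, -3.9]
finger_gap: 27.0
grip_force: 59.7
```

Emit:
play_rows(
  increments=[
    [-1,[0,0,1],0],
    [-1,[0,0,0],0],
  ],
)

```text
time: 23.8
tool_pos: [521.5, -207.0, 88.6]
tcp_rot: [180.0, 0.0, 98.5]
ft_force: [-1.3, 0.6, -1.2]
finger_gap: 26.9
grip_force: 59.9
```

Emit:
play_rows(
  increments=[
    [-1,[0,0,1],0],
    [-1,[0,0,0],0],
  ],
)

```text
time: 23.97
tool_pos: [521.5, -207.0, 88.3]
tcp_rot: [180.0, 0.0, 98.5]
ft_force: [-5.4, 1.8, 5.7]
finger_gap: 26.8
grip_force: 60.6
```

Emit:
play_rows(
  force=20,
  increments=[
    [-1,[0,0,0],0],
    [-0.2,[0,0,0],0],
    [0,[0,0,0],0],
    [0.2,[0,0,0],0],
    [0.2,[0,0,0],0],
  ],
)

```text
time: 24.38
tool_pos: [521.7, -207.0, 87.4]
tcp_rot: [180.0, 0.0, 98.5]
ft_force: [0.3, 0.5, -1.2]
finger_gap: 51.4
grip_force: 0.0
```

```bash
python3 - <<'E'
from h import *
go(521.5,-207,None)
for cam in ("scene","top"):
    s=snapshot(cam)
    for q in ("jar_lid","lid_boss","clamp_hinge","bar_grip"): print(cam,q,[(w(d["xyz"],s).round(1).tolist(),round(d["p"],2)) for d in pinpoint(q,s)[:1]])
E
```

```text
t 24.38 pos [ 521.7 -207.    87.4] rot [1.7997e+02 2.0000e-02 9.8510e+01] F [ 0.3  0.5 -1.2] gap 51.4 grip 0.0
shift [ 0.1 -0.2 -0. ] rows 0.0
scene jar_lid [([519.2, -208.8, 93.8], 0.8)]
scene lid_boss [([524.2, -205.8, 145.3], 0.85)]
scene clamp_hinge [([674.1, -348.5, 1.7], 0.65)]
scene bar_grip [([541.9, -363.2, 321.3], 0.66)]
top jar_lid [([520.9, -207.7, 94.6], 0.83)]
top lid_boss [([524.1, -207.0, 136.7], 0.66)]
top clamp_hinge []
top bar_grip [([537.8, -364.9, 322.4], 0.66)]
```

The lid is home: contact came at the expected height. Now rise, then go over the bar's grip and pinch it along the hinge axis.

Emit:
play_rows(
  increments=[
    [0.2,[0,0,-10],0],
    [0.5,[0,0,-30],0],
    [1,[0,0,-38],0],
    [1,[0,0,-38],0],
    [1,[0,0,-38],0],
    [1,[0,0,-38],0],
    [1,[0,0,-38],0],
    [1,[0,0,-16],0],
    [1,[0,0,0],0],
    [1,[0,0,0],0],
  ],
)

```text
time: 25.72
tool_pos: [522.1, -207.2, 335.5]
tcp_rot: [179.8, 0.1, 98.5]
ft_force: [-0.3, 0.5, -1.2]
finger_gap: 85.2
grip_force: 0.0
```

Emit:
play_rows(
  increments=[
    [1,[-20,-1,0],0],
    [1,[-35,-1,0],0],
    [1,[-35,-1,0],0],
    [1,[-35,-1,0],0],
    [1,[-25,-1,0],0],
    [1,[-10,0,0],0],
    [1,[0,0,0],0],
    [1,[0,0,0],0],
  ],
)

```text
time: 26.38
tool_pos: [539.8, -365.3, 331.7]
tcp_rot: [-179.9, -0.1, 98.5]
ft_force: [-0.1, 0.1, 1.0]
finger_gap: 85.6
grip_force: 0.0
```

```bash
python3 - <<'E'
from h import *
go(540,-366,265)
s=snapshot("scene"); p=sense()["tool_pos"]
print([px(s,p+[0,0,h]) for h in (0,35)])
for q in ("bar_grip","jar_lid","clamp_hinge"): print(q,[(w(d["xyz"],s).round(1).tolist(),px(s,w(d["xyz"],s)),round(d["p"],2)) for d in pinpoint(q,s)[:1]])
c=px(s,p).astype(int); x0,y0=max(0,c[0]-60),max(0,c[1]-60)
print(x0,y0); cv2.imwrite("pics/b.png",cv2.resize(s["color"][y0:y0+150,x0:x0+150,::-1],(600,600),interpolation=cv2.INTER_CUBIC))
E
```

```text
t 26.38 pos [ 539.8 -365.3  331.7] rot [-1.799e+02 -1.400e-01  9.848e+01] F [-0.1  0.1  1. ] gap 85.6 grip 0.0
shift [-0.8  0.1 66.7] rows 1.7
[array([322.6,  92.9]), array([323.3,  80.2])]
bar_grip [([543.3, -363.0, 320.6], array([321.1,  97.2]), 0.93)]
jar_lid [([520.4, -207.3, 95.1], array([300.7, 193.7]), 0.7)]
clamp_hinge [([680.2, 156.5, 1.9], array([172.1, 276.1]), 0.74)]
262 32
```

View pics/b.png

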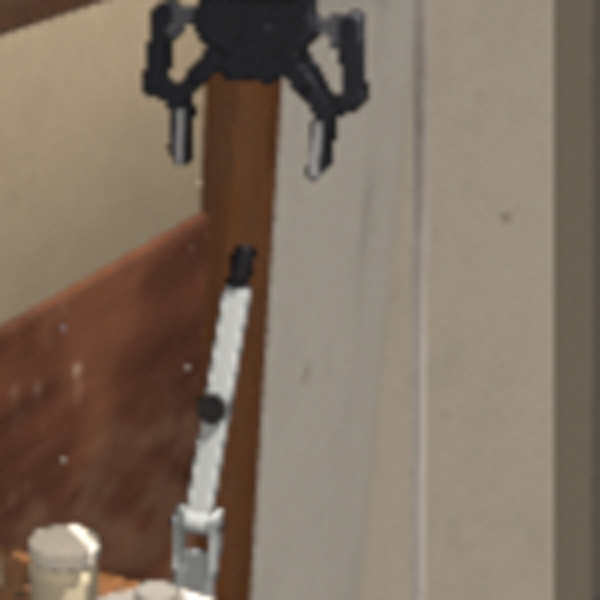

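The open fingertips, at crop (180,163) and (315,178), straddle the grip at (240,265). Their height confirms the +35 mm offset. Descend to reported z 265 and pinch.

Emit:
play_rows(
  increments=[
    [1,[0,1,15],0],
    [1,[0,0,25],0],
    [1,[0,0,16],0],
    [1,[0,0,8],0],
    [1,[0,0,3],0],
    [1,[0,0,0],0],
  ],
)

```text
time: 27.08
tool_pos: [541.2, -365.0, 266.2]
tcp_rot: [-180.0, -0.0, 98.6]
ft_force: [-0.1, 0.2, -1.0]
finger_gap: 85.3
grip_force: 0.0
```

Emit:
play_rows(
  force=40,
  increments=[
    [-1,[0,0,0],0],
    [-1,[0,0,0],0],
    [-1,[0,0,0],0],
    [-1,[0,0,0],0],
    [-1,[0,0,0],0],
    [-1,[0,0,0],0],
    [-1,[0,0,0],0],
    [-1,[0,0,0],0],
    [-1,[0,0,0],0],
    [-1,[0,0,0],0],
  ],
)

```text
time: 27.92
tool_pos: [540.3, -366.2, 266.8]
tcp_rot: [-179.9, 0.0, 98.5]
ft_force: [-5.3, 0.3, 3.0]
finger_gap: 15.6
grip_force: 39.0
```

```bash
python3 - <<'E'
from h import *
go(540,-366,265)
# arc rows: pinch point radius r from hinge, tool x along jar y (approx), z down
r=182
th=np.radians(np.linspace(116,0,24)); y=r*np.cos(th); z=r*np.sin(th)
for a,dy,dz in zip(np.degrees(th[1:]).round(),np.diff(y).round(1),(-np.diff(z)).round(1)): print(a,dy,dz,end="; ")
E
```

```text
t 27.92 pos [ 540.3 -366.2  266.8] rot [-1.7993e+02  2.0000e-02  9.8460e+01] F [-5.3  0.3  3. ] gap 15.6 grip 39.0
shift [ 0.3 -0.3  1.8] rows 0.0
111.0 14.7 -6.4; 106.0 15.2 -5.1; 101.0 15.6 -3.7; 96.0 15.8 -2.3; 91.0 16.0 -0.9; 86.0 16.0 0.5; 81.0 15.9 1.9; 76.0 15.7 3.3; 71.0 15.3 4.6; 66.0 14.9 6.0; 61.0 14.3 7.3; 55.0 13.6 8.5; 50.0 12.8 9.6; 45.0 11.9 10.7; 40.0 10.9 11.7; 35.0 9.8 12.7; 30.0 8.7 13.5; 25.0 7.5 14.2; 20.0 6.2 14.8; 15.0 4.9 15.3; 10.0 3.5 15.6; 5.0 2.1 15.9; 0.0 0.7 16.0;
```

Emit:
play_rows(
  increments=[
    [-1,[7.5,0.2,-3.3],0],
    [-1,[7.5,0.2,-3],0],
    [-1,[15,0.4,-5],0],
    [-1,[15.5,0.4,-3.8],0],
    [-1,[16,0.4,-2.3],0],
    [-1,[16,0.4,-0.9],0],
    [-1,[16,0.4,0.5],0],
    [-1,[16,0.4,1.9],0],
    [-1,[8,0.2,1.5],0],
    [-1,[0,0,0],0],
  ],
)

```text
time: 28.75
tool_pos: [525.1, -248.4, 281.2]
tcp_rot: [-179.9, 0.0, 98.5]
ft_force: [-9.3, 2.1, 4.5]
finger_gap: 15.6
grip_force: 40.5
```

```bash
python3 - <<'E'
from h import *
go(530.9,-286,None)
for cam in ("scene","top"):
    s=snapshot(cam)
    for q in ("bar_grip","clamp_foot","clamp_hinge","jar_lid"): print(cam,q,[(w(d["xyz"],s).round(1).tolist(),round(d["p"],2)) for d in pinpoint(q,s)[:1]])
E
```

```text
t 28.75 pos [ 525.1 -248.4  281.2] rot [-1.7985e+02  3.0000e-02  9.8490e+01] F [-9.3  2.1  4.5] gap 15.6 grip 40.5
shift [-38.    0.1  -0. ] rows 1.0
scene bar_grip [([526.5, -256.0, 334.8], 0.6)]
scene clamp_foot [([526.3, -257.6, 231.3], 0.57)]
scene clamp_hinge [([526.4, -285.5, 155.2], 0.98)]
scene jar_lid [([522.1, -205.9, 98.0], 0.67)]
top bar_grip []
top clamp_foot []
top clamp_hinge [([533.9, -283.4, 153.4], 0.63)]
top jar_lid [([520.9, -207.6, 94.2], 0.98)]
```

Emit:
play_rows(
  increments=[
    [-1,[8,-0.8,2],0],
    [-1,[7.4,0,2],0],
    [-1,[15,0.2,5.3],0],
    [-1,[14.4,0.2,6.5],0],
    [-1,[13.8,0.2,7.9],0],
    [-1,[13.1,0.2,8.9],0],
    [-1,[12.3,0.2,10.1],0],
    [-1,[11.3,0.2,11.2],0],
    [-1,[10.3,0.2,12],0],
    [-1,[0,0,0],0],
  ],
)

```text
time: 30.08
tool_pos: [511.5, -141.8, 213.9]
tcp_rot: [180.0, -0.1, 98.6]
ft_force: [-1.4, 7.0, 2.2]
finger_gap: 15.7
grip_force: 40.1
```

Emit:
play_rows(
  increments=[
    [-1,[4.5,0.1,6.5],0],
    [-1,[4.5,0.1,6.5],0],
    [-1,[8,0.2,13.7],0],
    [-1,[6.8,0.2,14.3],0],
    [-1,[5.5,0.2,14.9],0],
    [-1,[4.2,0.1,15.3],0],
    [-1,[2.5,0,12.5],0],
    [-1,[0,0,0],0],
  ],
)

```text
time: 30.75
tool_pos: [507.1, -107.5, 129.1]
tcp_rot: [-180.0, -0.1, 98.5]
ft_force: [3.4, 3.9, -1.7]
finger_gap: 15.9
grip_force: 48.4
```

Emit:
play_rows(
  increments=[
    [-1,[1.2,0,8],0],
    [-1,[0.5,0,7],0],
    [-1,[0.2,0,5],0],
    [-1,[0,0,0],0],
  ],
)

```text
time: 31.08
tool_pos: [507.0, -106.4, 110.5]
tcp_rot: [180.0, -0.1, 98.5]
ft_force: [0.5, 4.8, -2.5]
finger_gap: 15.9
grip_force: 49.3
```

```bash
python3 - <<'E'
from h import *
go(530.9,-286,103)
for cam in ("scene","top"):
    s=snapshot(cam)
    for q in ("bar_grip","clamp_foot","clamp_hinge","jar_lid"): print(cam,q,[(w(d["xyz"],s).round(1).tolist(),round(d["p"],2)) for d in pinpoint(q,s)[:1]])
E
```

```text
t 31.08 pos [ 507.  -106.4  110.5] rot [ 1.800e+02 -5.000e-02  9.852e+01] F [ 0.5  4.8 -2.5] gap 15.9 grip 49.3
shift [-181.2   -3.     7.5] rows 4.5
scene bar_grip [([509.8, -112.8, 177.8], 0.57)]
scene clamp_foot [([508.2, -110.8, 178.7], 0.51)]
scene clamp_hinge [([528.1, -287.2, 155.2], 0.82)]
scene jar_lid [([520.9, -205.0, 96.6], 0.72)]
top bar_grip [([534.3, -285.3, 153.4], 0.75)]
top clamp_foot []
top clamp_hinge [([532.2, -285.7, 154.1], 0.73)]
top jar_lid [([521.0, -209.4, 92.6], 0.86)]
```

Emit:
play_rows(
  increments=[
    [-1,[0,0,3],0],
    [-1,[0,0,2],0],
    [-1,[0,0,2],0],
    [-1,[0,0,2],0],
    [-1,[0,0,0],0],
  ],
)

```text
time: 32.0
tool_pos: [507.0, -106.4, 102.5]
tcp_rot: [180.0, -0.1, 98.5]
ft_force: [-0.4, 6.4, 1.9]
finger_gap: 15.8
grip_force: 49.6
```

```bash
python3 - <<'E'
from h import *
go(530.9,-286,103)
s=snapshot("scene"); save(s,"c1")
for q in ("bar_grip","clamp_foot","clamp_hinge"): print(q,[(w(d["xyz"],s).round(1).tolist(),px(s,w(d["xyz"],s)),round(d["p"],2)) for d in pinpoint(q,s)[:2]])
c=np.array([521.5,-206.5]); a=np.radians(6.7); yv=np.array([-np.sin(a),np.cos(a)])
for th in (0,.05,.1,.15): print(th,px(s,np.r_[c+yv*(-80+180*np.cos(th)),156+180*np.sin(th)]))
E
```

```text
t 32.0 pos [ 507.  -106.4  102.5] rot [ 1.7999e+02 -5.0000e-02  9.8500e+01] F [-0.4  6.4  1.9] gap 15.8 grip 49.6
shift [-181.1   -3.    -0.5] rows 4.5
bar_grip [([508.6, -109.9, 168.1], array([287.7, 186.6]), 0.42)]
clamp_foot []
clamp_hinge [([528.6, -285.3, 152.6], array([311.3, 163.5]), 0.62), ([520.2, -206.8, 104.7], array([300.8, 190.8]), 0.28)]
0 [286.7 191.2]
0.05 [286.7 188. ]
0.1 [286.9 184.8]
0.15 [287.1 181.4]
```

Emit:
play_rows(
  force=30,
  increments=[
    [-0.3,[0,0,0],0],
    [-0.3,[0,0,0],0],
    [-0.3,[0,0,0],0],
    [-0.3,[0,0,-15],0],
    [-0.3,[0,0,-30],0],
    [-0.3,[0,0,-30],0],
    [-1,[0,0,0],0],
    [-1,[0,0,0],0],
    [-1,[0,0,0],0],
    [-1,[0,0,0],0],
    [-1,[0,0,0],0],
    [-1,[0,0,0],0],
  ],
)

```text
time: 33.2
tool_pos: [506.3, -106.8, 175.8]
tcp_rot: [-179.9, -0.0, 98.5]
ft_force: [0.2, -0.2, 0.5]
finger_gap: 0.2
grip_force: 0.0
```

```bash
python3 - <<'E'
from h import *
go(509.9,-107,None)
for cam in ("scene","top"):
    s=snapshot(cam)
    for q in ("bar_grip","clamp_hinge"): print(q,[(w(d["xyz"],s).round(1).tolist(),px(s,w(d["xyz"],s)),round(d["p"],2)) for d in pinpoint(q,s)[:2]])
    c=np.array([521.5,-206.5]); a=np.radians(6.7); yv=np.array([-np.sin(a),np.cos(a)])
    print([px(s,np.r_[c+yv*(-80+180*np.cos(th)),156+180*np.sin(th)]) for th in (0,.1)])
E
```

```text
t 33.2 pos [ 506.3 -106.8  175.8] rot [-1.7988e+02 -5.0000e-02  9.8500e+01] F [ 0.2 -0.2  0.5] gap 0.2 grip 0.0
shift [-0.7  3.6 -0. ] rows 0.1
bar_grip [([507.2, -107.8, 168.5], array([287.8, 187. ]), 0.78), ([682.5, 154.3, 0.2], array([172.1, 275.8]), 0.39)]
clamp_hinge [([677.0, -349.8, 1.9], array([277.7, 187.5]), 0.68), ([528.4, -283.4, 155.3], array([311. , 162.9]), 0.67)]
[array([286.7, 191.2]), array([286.9, 184.8])]
bar_grip [([681.0, -356.1, 2.4], array([362.8, 168.1]), 0.31), ([535.0, -283.7, 154.6], array([349. , 208.8]), 0.22)]
clamp_hinge [([537.7, -285.4, 154.3], array([349.5, 207.9]), 0.68)]
[array([288.2, 219.4]), array([288.6, 218.8])]
```

The bar is still about 4° up, with the grip at z 168. I'll press from above with shut fingers.

Emit:
play_rows(
  increments=[
    [-1,[0,2,12],0],
    [-1,[0,0,12],0],
    [-1,[0,0,4],0],
    [-1,[0,0,2],0],
    [-1,[0,0,2],0],
    [-1,[0,0,0],0],
  ],
)

```text
time: 34.0
tool_pos: [508.7, -106.6, 144.5]
tcp_rot: [-180.0, -0.0, 98.5]
ft_force: [-0.1, 0.1, -0.1]
finger_gap: -0.2
grip_force: 0.0
```

Emit:
play_rows(
  increments=[
    [-1,[0,0,2],0],
    [-1,[0,0,2],0],
    [-1,[0,0,2],0],
    [-1,[0,0,0],0],
  ],
)

```text
time: 34.33
tool_pos: [508.9, -106.6, 138.8]
tcp_rot: [-180.0, -0.0, 98.5]
ft_force: [0.4, -0.1, -0.2]
finger_gap: 0.0
grip_force: 0.0
```

Emit:
play_rows(
  increments=[
    [-1,[0,0,2],0],
    [-1,[0,0,2],0],
    [-1,[0,0,0],0],
  ],
)

```text
time: 34.58
tool_pos: [509.1, -106.5, 134.9]
tcp_rot: [180.0, -0.0, 98.5]
ft_force: [-0.1, 1.2, 1.8]
finger_gap: -0.3
grip_force: 0.6
```

Emit:
play_rows(
  increments=[
    [-1,[0,0,2],0],
    [-1,[0,0,2],0],
    [-1,[0,0,0],0],
  ],
)

```text
time: 34.83
tool_pos: [509.1, -106.5, 130.8]
tcp_rot: [180.0, -0.0, 98.5]
ft_force: [1.6, 0.4, 0.9]
finger_gap: -0.1
grip_force: 0.6
```

Emit:
play_rows(
  increments=[
    [-1,[0,0,2],0],
    [-1,[0,0,1],0],
    [-1,[0,0,0],0],
  ],
)

```text
time: 35.08
tool_pos: [509.1, -106.6, 127.9]
tcp_rot: [180.0, -0.0, 98.5]
ft_force: [0.1, 0.4, 1.6]
finger_gap: 0.2
grip_force: 0.6
```

```bash
python3 - <<'E'
from h import *
go(509.9,-107,None)
s=snapshot("scene")
for q in ("bar_grip","clamp_hinge"): print(q,[(w(d["xyz"],s).round(1).tolist(),px(s,w(d["xyz"],s)),round(d["p"],2)) for d in pinpoint(q,s)[:1]])
E
```

```text
t 35.08 pos [ 509.1 -106.6  127.9] rot [ 1.7999e+02 -1.0000e-02  9.8510e+01] F [0.1 0.4 1.6] gap 0.2 grip 0.6
shift [-0.5  0.8 -0. ] rows 0.0
bar_grip [([508.6, -108.4, 160.3], array([287.4, 189.6]), 0.71)]
clamp_hinge [([531.5, -285.2, 154.9], array([310.3, 162.6]), 0.91)]
```

Emit:
play_rows(
  increments=[
    [-1,[0,0,1.5],0],
    [-1,[0,0,1.5],0],
    [-1,[0,0,0],0],
  ],
)

```text
time: 35.48
tool_pos: [509.1, -106.7, 125.8]
tcp_rot: [180.0, 0.0, 98.5]
ft_force: [-3.3, 2.1, 8.0]
finger_gap: -0.3
grip_force: 3.5
```

Emit:
play_rows(
  increments=[
    [-1,[0,0,1],0],
    [-1,[0,0,1],0],
    [-1,[0,0,0],0],
  ],
)

```text
time: 35.73
tool_pos: [509.3, -106.8, 125.4]
tcp_rot: [179.9, 0.0, 98.5]
ft_force: [-10.1, 3.1, 19.9]
finger_gap: -0.2
grip_force: 9.6
```

It reached the hard stop: 20 N, with z no longer moving. Back off and check.

Emit:
play_rows(
  increments=[
    [-1,[0,0,-5],0],
    [-1,[0,0,-20],0],
    [-1,[0,0,-35],0],
    [-1,[0,0,-35],0],
    [-1,[0,0,-35],0],
    [-1,[35,0,0],0],
    [-1,[35,0,0],0],
    [-1,[35,0,0],0],
    [-1,[35,0,0],0],
    [-1,[35,0,0],0],
    [-1,[35,0,0],0],
    [-1,[0,0,0],0],
  ],
)

```text
time: 36.73
tool_pos: [476.6, 106.1, 252.7]
tcp_rot: [-180.0, -0.1, 98.8]
ft_force: [-0.0, 0.3, 0.4]
finger_gap: 0.1
grip_force: 0.0
```

```bash
python3 - <<'E'
from h import *
go(509.9,-107,None)
for cam in ("scene","top"):
    s=snapshot(cam); save(s,cam+"9")
    for q in ("bar_grip","clamp_hinge","clamp_foot","jar_lid","lid_boss","teal_jar","beige_jar","tea_bowl"): print(cam,q,[(w(d["xyz"],s).round(1).tolist(),round(d["p"],2)) for d in pinpoint(q,s)[:1]])
E
```

```text
t 36.73 pos [476.6 106.1 252.7] rot [-1.7998e+02 -1.3000e-01  9.8780e+01] F [-0.   0.3  0.4] gap 0.1 grip 0.0
shift [-215.7    0.4   -0. ] rows 5.4
scene bar_grip [([509.5, -110.1, 155.7], 0.63)]
scene clamp_hinge [([531.3, -284.3, 153.6], 0.71)]
scene clamp_foot [([517.2, -205.8, 139.8], 0.44)]
scene jar_lid [([521.2, -208.1, 97.0], 0.9)]
scene lid_boss [([521.7, -206.6, 143.7], 0.76)]
scene teal_jar [([680.0, -60.1, 3.9], 0.72)]
scene beige_jar [([676.5, -351.4, -0.7], 0.56)]
scene tea_bowl [([681.7, 154.5, 0.5], 0.63)]
top bar_grip [([503.4, -112.0, 155.4], 0.85)]
top clamp_hinge [([534.3, -283.1, 149.6], 0.82)]
top clamp_foot []
top jar_lid [([520.9, -205.9, 93.7], 0.71)]
top lid_boss [([521.0, -206.9, 136.9], 0.79)]
top teal_jar [([682.6, -61.4, -3.5], 0.88)]
top beige_jar [([679.8, -355.9, 6.9], 0.8)]
top tea_bowl [([681.4, 155.6, -2.1], 0.75)]
```

The grip is at z 155.5, level. The foot and lid are at their closed heights and the bystanders have not moved.

```bash
python3 -c "
from bench import *
print(hand_in())"
```

```text
the job is handed in; nothing more can be done
None
```

The job is done and handed in at about 37 s: the frit lump is on the pebbles, the lid was lowered on and is fully home, and the clamp bar is level in its fork with its foot on the lid; the teal jar, beige jar and tea bowl stand where they were.

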